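# Close the sample pots in the lidding press and pack them

### The arm

A 6-joint arm with a two-finger parallel gripper is mounted at the origin on the work surface. World frame = base frame: x ahead of the robot, y to its left, z up, the work surface at z = 0. Lengths are in m, angles in degrees, forces in N, time in s.
With the tool pointing down it reaches from about 0.3 to 0.75 m from the base axis. Payload 8.5 kg.
Tool frame: the origin (TCP) lies between the finger pads; the fingertips stand 17 mm ahead of it and the grasp point (between the pads) lies 2 mm behind it; z points along the fingers, y is the direction in which the jaws open and shut (so a half turn about z gives the same grasp; the last joint's range is limited). The gripper opens to 85 mm and grips with 20 to 120 N. Pads are 22 mm wide; open, the fingers measure 114 mm over their backs; the gripper's body (76 mm by 85 mm) begins 54 mm behind the grasp point. The pads swing forward as they close: fully open they stand 13 mm farther back than shut.
Start: joints at [56.935, 21.807, 74.336, -0, 83.858, -12.336], TCP at [0.195, 0.514, 0.248] pointing down, gripper open.
Joint ranges: [-178.18, 178.18], [-50.72, 133.34], [12.68, 142.11], [-81.47, 261.47], [9.98, 163.14], [-165.26, 165.26]. Speed limits (degrees/s): [136.94, 136.94, 180, 180, 180, 180].

### API

Orientations are given as a 3x3 rotation matrix whose columns are the frame's x, y, z axes.
In Python, from rig import readout, eyes, env gives the robot as it stands.
- The arm moves only by the tool arm_command, never from a script. Its argument "rows" is text: rows parted by semicolons, each of 7 numbers parted by spaces: the closure, from 0 (fully open) to 1 (shut), then the shift along the tool's x, y, z in mm, then the turn, a rotation vector about the tool's x, y, z in degrees. In form: grip dx dy dz rx ry rz; .... A call has 1 to 5 rows; each row shifts and turns the commanded pose from where the row before left it, along the tool's axes as they then stand; what a row does not reach is not made up. A row lasts 1/12 s, in which the tool goes at most 41.7 mm and 7.16 degrees, less where a joint would pass 70% of its speed; a pose out of reach is approached as far as the arm can. A call with a gripper value outside its range is refused whole. The fingers move at their own pace and stop on an object; "squeeze" is the grip in N (left out, the last holds). Time passes only in rows, so rows that do not move let the fingers close. It gives the time, the measured TCP pose, the force and the opening at its end, in the units of the state.
- readout.observe(): the state, without advancing time (a new reading comes with each control period).
- eyes.get_image(name): name is "scene" or "top"; returns the picture (400x640x3 uint8, red, green, blue); there is no depth.
- eyes.camera_model(name): a dict with "mtx" (3x3 intrinsics, pixels), "view" (4x4, takes a point from world to camera coordinates). Camera axes: x right, y up, looking along -z (the intrinsics and any distortion apply to the point x, -y, -z); pixel columns grow to the right and rows downward; lengths in m; the calibration is good to about 2 mm. A picture is of the moment at which its call begins. camera_model takes no time and is no camera call.
- env.close_job(): hands the job in, once; it reports no verdict.
The state is a dict: "time_s": time; "q": joint angles; "qvel": joint speeds; "joint_efforts": joint torques, N m; "position": TCP position; "tool_rot": TCP orientation; "ft_force": force on the tool from outside, world axes, zero at the start; "wrist_torque": the same for the moment, N m; "grip_width": finger opening in m.
Only numpy, scipy, OpenCV 4.12 (cv2) and the standard library are available. Lean on these libraries where they do the work, as an engineer would, in place of code of your own. Each camera call takes 0.05 s, during which the arm holds its last target. There are 200 camera calls.

### The job

The lids of the white sample pots on the desk are not pushed home yet. Stand every pot in a nest of the press's tray, push the tray in until it latches and stays, and press the pedal down to its stop so that all the lids are pushed home; then let the pedal up, push the tray once more so that it springs out, and stand all the closed pots upright in the grey transport box. Leave the rack of blood tubes alone.

Things in the scene. Friction and masses are not known exactly. Their poses are not given: they have to be found in the camera images.
- pot1: white sample pot: round body 55 mm in diameter up to 58 mm, then a neck 43 mm in diameter, on it a red push-on lid 51 mm in diameter, 14 mm tall; 80 mm tall with the lid up, 74 mm with it home; 125 g. Origin: centre of its underside, z up. Grip it by the body. Two or three of pot1 to pot4 are present, on the desk to the robot's left of the press.
- pot2: white sample pot: round body 55 mm in diameter up to 58 mm, then a neck 43 mm in diameter, on it a red push-on lid 51 mm in diameter, 14 mm tall; 80 mm tall with the lid up, 74 mm with it home; 125 g. Origin: centre of its underside, z up. Grip it by the body. Two or three of pot1 to pot4 are present, on the desk to the robot's left of the press.
- pot3: white sample pot: round body 55 mm in diameter up to 58 mm, then a neck 43 mm in diameter, on it a red push-on lid 51 mm in diameter, 14 mm tall; 80 mm tall with the lid up, 74 mm with it home; 125 g. Origin: centre of its underside, z up. Grip it by the body. Two or three of pot1 to pot4 are present, on the desk to the robot's left of the press.
- pot4: white sample pot: round body 55 mm in diameter up to 58 mm, then a neck 43 mm in diameter, on it a red push-on lid 51 mm in diameter, 14 mm tall; 80 mm tall with the lid up, 74 mm with it home; 125 g. Origin: centre of its underside, z up. Grip it by the body. Two or three of pot1 to pot4 are present, on the desk to the robot's left of the press.
- pot1_lid (a joint): push-on lid of pot1, travel in m: 0 = lid still up, its rim 7.5 mm clear of the pot's shoulder (a band of narrower white neck shows); 0.006 = home, rim 1.5 mm above the shoulder. A tight fit: 4 N pushes it down, and it stays where it is left.
- pot2_lid (a joint): push-on lid of pot2, travel in m: 0 = lid still up, its rim 7.5 mm clear of the pot's shoulder (a band of narrower white neck shows); 0.006 = home, rim 1.5 mm above the shoulder. A tight fit: 4 N pushes it down, and it stays where it is left.
- pot3_lid (a joint): push-on lid of pot3, travel in m: 0 = lid still up, its rim 7.5 mm clear of the pot's shoulder (a band of narrower white neck shows); 0.006 = home, rim 1.5 mm above the shoulder. A tight fit: 4 N pushes it down, and it stays where it is left.
- pot4_lid (a joint): push-on lid of pot4, travel in m: 0 = lid still up, its rim 7.5 mm clear of the pot's shoulder (a band of narrower white neck shows); 0.006 = home, rim 1.5 mm above the shoulder. A tight fit: 4 N pushes it down, and it stays where it is left.
- press: lidding press, fixed: white base 280 x 285 mm, 24 mm thick; two steel columns; white crosshead 300 mm wide (y), 185 to 219 mm above the desk. Below it a rubber-faced platen 230 mm wide, 70 mm deep, at rest 126 mm above the desk, goes down 18 mm with the pedal. Origin: on the desk below the platen's middle; x points into the press, away from the robot. Front of platen: x = -35 mm, of crosshead: -17 mm.
- tray (a joint): steel tray sliding into the press along its x; m: 0 = out, 0.116 = latched, 0.126 = hard stop. A spring drives it out (1 N, rising to 4 N). Push-push latch: push in to the hard stop (about 6 N at 50 mm/s; force rises steeply there) and let go: it comes back to 0.116 and stays; let go before 0.1255 it slides out again. Once latched, push it to the hard stop again and let go: it slides out in about 3 s.
- tray_front (a point): middle of the outer face of the tray's white front panel (236 mm wide along y, from 15 to 63 mm above the desk), 39 mm above the desk; moves with the tray. Axes as the press. Push here along the press's +x.
- nest1 (a point): centre of the floor of the tray's left nest (seen from the robot), 35 mm above the desk; moves with the tray. Axes as the press. Nests are square, 68 mm inside, 72 mm apart in y, walls 14 mm high and 4 mm thick; one pot in each. Front panel 110 mm in front of the nest centres. Tray out: nests 112 mm in front of the platen's middle. Latched: below the platen.
- nest2 (a point): centre of the floor of the tray's middle nest (seen from the robot), 35 mm above the desk; moves with the tray. Axes as the press. Nests are square, 68 mm inside, 72 mm apart in y, walls 14 mm high and 4 mm thick; one pot in each. Front panel 110 mm in front of the nest centres. Tray out: nests 112 mm in front of the platen's middle. Latched: below the platen.
- nest3 (a point): centre of the floor of the tray's right nest (seen from the robot), 35 mm above the desk; moves with the tray. Axes as the press. Nests are square, 68 mm inside, 72 mm apart in y, walls 14 mm high and 4 mm thick; one pot in each. Front panel 110 mm in front of the nest centres. Tray out: nests 112 mm in front of the platen's middle. Latched: below the platen.
- pedal_pad (a point): middle of the top of the press pedal's rubber pad (80 mm long, 66 mm wide). The pedal is a black plate to the robot's right of the tray, hinged at its far end (axis along y at press x = 30, y = -235 mm, 46 mm above the desk), 131 mm from the pad's middle. Pad 103 mm above the desk at rest, 61 mm on the stop, where it has come 12 mm nearer the robot; springs back. Takes up to 12 N; lowers the platen 18 mm.
- carrier: grey open transport box, 130 x 250 mm outside (its x and y axes), walls 36 mm high and 4 mm thick, floor 4 mm thick; standing on the desk to the robot's right. Origin: centre of its underside. Three pots fit in a row along its y axis, 70 mm apart.
- tube_rack: white rack full of red-capped blood tubes, 90 x 130 mm, 94 mm tall, 0.6 kg, standing on the desk beside the pedal. Origin: centre of its underside. Leave it alone.
Not all that is in view belongs to the job. What is shaped like the pot2 but purple or turquoise is not meant.

How it is judged:
By the outcome, as a careful person would: the job done as asked, in the order asked, and still so for the second after the job is handed in, with the robot touching nothing.
Of pot1, pot2, pot3, pot4 only 2 to 3 are there at a start; the rules pass over those that are not, and their reading is None.
At some moment in a run one of pot1, pot2, pot3, pot4 may be knocked a few centimetres aside while the robot is not near it.
It also fails if it takes over 210 s, if anything falls off the work surface, if the arm or the gripper's body presses on something with over 40 N, if the wrist force passes 120 N, or if a joint passes its speed limit or range.

## Working session

There is one attempt and no reset: what is moved stays moved. The work goes in short steps, Python scripts to look and compute and a tool call to move; the robot and the scene stay as the last step left them, time stands still between calls to the robot, and variables do not carry over. Pictures are saved under pics/ and viewed, about 12 in all and at most 16, crops included, and the job is handed in when it is done.

Besides the shell and the picture viewer there is one more tool, called after "Emit:" as name(argument=value, ...) on one line, values as JSON. arm_command: Moves the arm, as the interface text tells. Its arguments: {"type":"object","properties":{"rows":{"type":"string"},"squeeze":{"type":"number"}},"required":["rows"]}

```bash
ls; mkdir -p pics
python3 - <<'E'
from rig import readout, eyes, env
import cv2, numpy as np
for n in ("scene","top"):
    im=eyes.get_image(n); cv2.imwrite(f"pics/{n}0.png",im[:,:,::-1])
    m=eyes.camera_model(n); print(n,np.round(m['mtx'],2).tolist(),np.round(m['view'],4).tolist(),[k for k in m])
s=readout.observe(); print(s)
E
```

```text
pics
scene [[397.72, 0.0, 323.03], [0.0, 397.72, 195.17], [0.0, 0.0, 1.0]] [[0.9639, 0.2659, -0.012, -0.5145], [-0.1773, 0.6749, 0.7163, 0.0553], [0.1985, -0.6883, 0.6977, -1.097], [0.0, 0.0, 0.0, 1.0]] ['mtx', 'view']
top [[481.5, 0.0, 325.63], [0.0, 481.5, 199.85], [0.0, 0.0, 1.0]] [[-0.001, -1.0, 0.0013, -0.0099], [0.9946, -0.0009, 0.1037, -0.5335], [-0.1037, 0.0014, 0.9946, -1.1452], [0.0, 0.0, 0.0, 1.0]] ['mtx', 'view']
{'time_s': 0.1, 'q': array([ 5.69351557e+01,  2.18387095e+01,  7.43797925e+01, -4.26365671e-04,
        8.38585914e+01, -1.23352721e+01]), 'qvel': array([-0.05383584, -0.03223444, -0.18655905,  0.03502401, -0.03377579,
        0.03938935]), 'joint_efforts': array([ 4.54392750e-03, -4.49213970e+01, -2.31657761e+01, -1.13125748e-04,
        3.67198649e-03, -3.38818109e-05]), 'position': array([0.19454024, 0.51418553, 0.24776234]), 'tool_rot': array([[-9.35261648e-01,  3.53956381e-01, -7.27905406e-04],
       [ 3.53957018e-01,  9.35261006e-01, -1.13166478e-03],
       [ 2.80221574e-04, -1.31604989e-03, -9.99999095e-01]]), 'ft_force': array([ 0.33486606, -0.65617038, -0.19566177]), 'wrist_torque': array([ 0.00762222,  0.02732782, -0.05386114]), 'grip_width': 0.08546646359896702}
```

View pics/scene0.png

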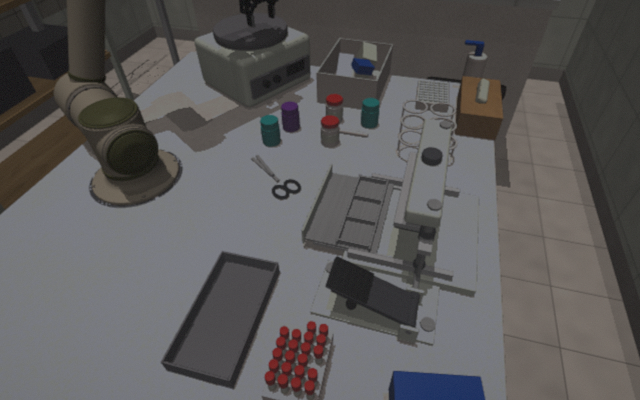

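View pics/top0.png

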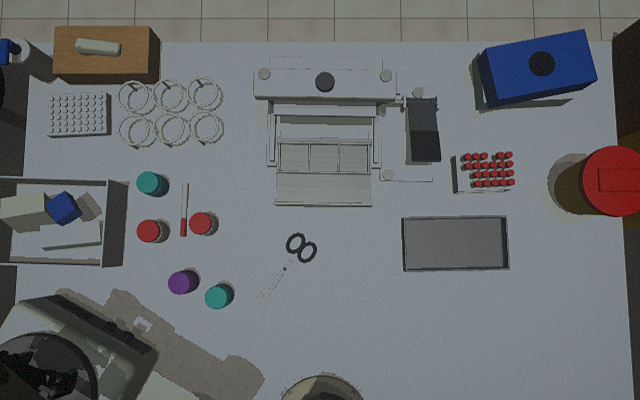

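Top view: red-lidded pots at (148,231) and (201,223). Turquoise (152,183), (219,295) and purple (183,281) are decoys, and the pen's red tip at (184,228) isn't a pot. I'll confirm in an enlarged crop, along with the press.

```bash
cat > h.py <<'E'
from rig import readout, eyes, env
import cv2, numpy as np
def snap(n,f=None):
    im=eyes.get_image(n)[:,:,::-1].copy()
    if f: cv2.imwrite(f"pics/{f}.png",im)
    return im
def ray(n,u,v,z):
    m=eyes.camera_model(n);K=m['mtx'];V=np.array(m['view']);R=V[:3,:3];t=V[:3,3]
    c=-R.T@t; d=np.linalg.inv(K)@[u,v,1]; d=R.T@(d*[1,-1,-1])
    return c+d*(z-c[2])/d[2]
def proj(n,p):
    m=eyes.camera_model(n);V=np.array(m['view']);q=V[:3,:3]@p+V[:3,3]
    w=np.array(m['mtx'])@(q*[1,-1,-1]); return w[:2]/w[2]
def reds(im,lo=60):
    h=cv2.cvtColor(im,cv2.COLOR_BGR2HSV)
    m=(((h[...,0]<8)|(h[...,0]>172))&(h[...,1]>130)&(h[...,2]>lo)).astype(np.uint8)
    n,l,st,c=cv2.connectedComponentsWithStats(m)
    return [(c[i],st[i]) for i in range(1,n) if st[i][4]>40]
def st():
    s=readout.observe(); R=s['tool_rot']
    print(round(s['time_s'],2),np.round(s['position'],4),np.round(s['ft_force'],1),'yaw(y axis)',round(np.degrees(np.arctan2(R[1,1],R[0,1])),2),np.round(R[:,2],4),round(s['grip_width'],4)); return s
def to(p,yawy=None):
    "shift in tool axes (mm) to world p, and rz turn to bring the tool y axis to yawy"
    s=st(); R=s['tool_rot']; print('tool mm',np.round(R.T@(np.array(p)-s['position'])*1e3,1))
    if yawy is not None:
        a=np.degrees(np.arctan2(R[1,1],R[0,1])); d=(yawy-a+90)%180-90; print('rz (tool)',round(-d,2))
E
python3 - <<'E'
from h import *
a=snap("top"); b=snap("scene")
for n,im in(("top",a),("scene",b)):
    for c,s in reds(im): print(n,np.round(c,1),s.tolist(),np.round(ray(n,*c,0.08),4))
for p in [(.4,0,0),(.4,.2,0)]: print(proj("top",np.array(p)),proj("scene",np.array(p)))
A=cv2.resize(a[40:220,240:450],None,fx=2.8,fy=2.8,interpolation=3)
B=cv2.resize(a[165:315,125:240],(198*2-172,504*224//336 if 0 else 292),interpolation=3)
C=cv2.resize(b[85:155,250:390],(224,112),interpolation=3)
o=np.zeros((504,588+212,3),np.uint8);o[:, :588]=A;B=cv2.resize(B,(212,276));C=cv2.resize(C,(212,106))
o[:276,588:]=B;o[280:386,588:]=C
o=cv2.convertScaleAbs(o,alpha=1.6); cv2.imwrite("pics/crop1.png",o)
E
```

```text
top [613.3 180.3] [582, 146, 58, 71, 3419] [ 0.5734 -0.6831  0.08  ]
top [199.6 223. ] [189, 213, 22, 22, 373] [0.4745 0.2815 0.08  ]
top [183.  226.9] [181, 219, 5, 17, 81] [0.4654 0.3196 0.08  ]
top [147.4 230.6] [137, 220, 22, 22, 380] [0.4571 0.4017 0.08  ]
scene [333.8  98.6] [326, 94, 17, 11, 131] [0.4606 0.3933 0.08  ]
scene [329.8 120.5] [322, 116, 17, 11, 142] [0.4791 0.2749 0.08  ]
scene [302.9 355.8] [291, 322, 25, 66, 473] [ 0.6095 -0.3947  0.08  ]
scene [322.  333.6] [317, 324, 11, 19, 126] [ 0.6294 -0.3497  0.08  ]
scene [276.3 354.6] [265, 327, 23, 55, 387] [ 0.567  -0.4041  0.08  ]
scene [288.8 357.4] [278, 329, 23, 57, 408] [ 0.5883 -0.4032  0.08  ]
scene [318.2 349.3] [314, 344, 9, 12, 84] [ 0.6306 -0.3777  0.08  ]
scene [310.5 379.6] [305, 368, 12, 24, 167] [ 0.6323 -0.4276  0.08  ]
[321.4631442 254.9157122] [272.6316306 201.2900085]
[240.28840338 255.00081826] [296.94654141 154.090842  ]
```

View pics/crop1.png

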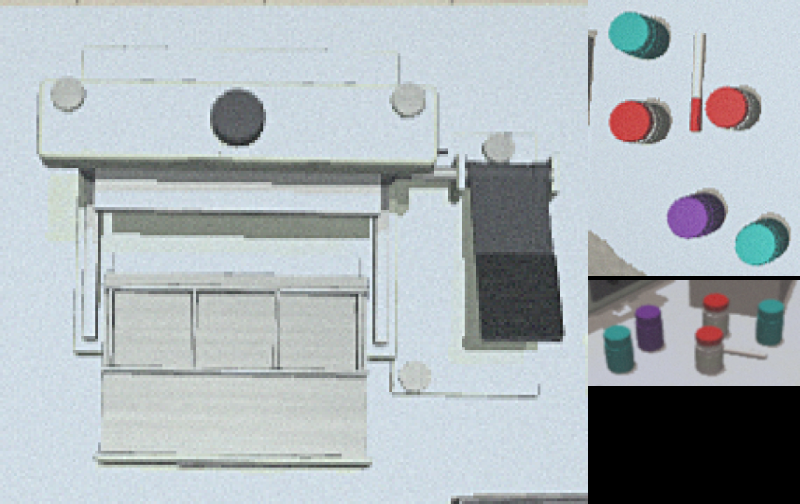

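Crops confirm: the two red-lidded pots, white bodies; lids up. Now the press and carrier poses.

Run:
```python
from h import *
a=snap("top"); g=cv2.cvtColor(a,cv2.COLOR_BGR2GRAY)
def f(cx,cy,z): return ray("top",240+cx/2.8,40+cy/2.8,z)
for t,p in dict(panelL=(97,460,.063),panelR=(369,462,.063),nestLr=(108,290,.049),nestRr=(362,291,.049),nestLf=(108,370,.049),nestRf=(362,372,.049),d1=(194,330,.049),d2=(278,330,.049),chL=(40,156,.219),chR=(438,158,.219),padL=(481,341,.1),padR=(562,339,.1),padLf=(477,254,.11),padRf=(553,252,.11)).items(): print(t,np.round(f(*p),4))
# carrier: grey floor blob
h=cv2.cvtColor(a,cv2.COLOR_BGR2HSV)
m=((g<125)&(h[...,1]<40)).astype(np.uint8); m[:205]=0;m[285:]=0;m[:,:390]=0;m[:,520:]=0
c=max(cv2.findContours(m,0,2)[0],key=cv2.contourArea); r=cv2.minAreaRect(c); b=cv2.boxPoints(r); print(r,b.tolist()); print(np.round([ray("top",*p,.036) for p in b],4).tolist(), np.round(ray("top",*r[0],.036),4))
# lines in press
e=cv2.createLineSegmentDetector().detect(g[40:220,240:450])[0][:,0]
for x in e:
    if np.hypot(x[2]-x[0],x[3]-x[1])>45: 
        print(np.round(x+[240,40,240,40],1), round(np.degrees(np.arctan2(x[3]-x[1],x[2]-x[0])),2))
# tube rack top
for c,s in reds(a,40): print(np.round(c),s.tolist())
```

```text
panelL [0.5194 0.11   0.063 ]
panelR [ 0.5175 -0.1192  0.063 ]
nestLr [0.6684 0.1034 0.049 ]
nestRr [ 0.6674 -0.1162  0.049 ]
nestLf [0.5984 0.1028 0.049 ]
nestRf [ 0.5965 -0.1154  0.049 ]
d1 [0.6333 0.029  0.049 ]
d2 [ 0.6332 -0.0434  0.049 ]
chL [0.7318 0.1383 0.219 ]
chR [ 0.7301 -0.1578  0.219 ]
padL [ 0.614  -0.2089  0.1   ]
padR [ 0.6156 -0.2756  0.1   ]
padLf [ 0.6846 -0.2052  0.11  ]
padRf [ 0.6862 -0.2677  0.11  ]
((454.93548583984375, 243.27130126953125), (56.36872100830078, 107.63846588134766), 88.85424041748047) [[400.5634460449219, 216.1687469482422], [508.1803894042969, 214.0164031982422], [509.3075256347656, 270.37384033203125], [401.6905822753906, 272.52618408203125]]
[[0.493, -0.191, 0.036], [0.4979, -0.4507, 0.036], [0.3633, -0.448, 0.036], [0.3585, -0.1913, 0.036]] [ 0.4278 -0.3202  0.036 ]
[435.4 113.  441.2 158.2] 82.68
[274.4 113.7 374.4 115.5] 1.04
[370.6 207.6 275.6 206. ] -179.07
[329.4  96.8 374.4  97.6] 1.01
[280.6  96.  328.1  96.5] 0.56
[401.9 216.7 448.2 215.9] -0.95
[373.1 106.  296.8 104.3] -178.71
[368.1 175.1 276.9 173.4] -178.89
[343.1 117.3 295.6 116.7] -179.33
[373.1 101.7 298.1 100.3] -178.86
[613. 181.] [579, 146, 61, 71, 3476]
[200. 223.] [189, 213, 22, 21, 370]
[183. 227.] [181, 219, 6, 17, 84]
[147. 231.] [137, 220, 22, 22, 383]
```

Press yaw is about −1°, nest2 ≈ (0.632,−0.006), pedal pad ≈ (0.652,−0.241), carrier centre ≈ (0.428,−0.320). I'll use nests 1 and 3 so the jaws have room. First turn the jaws along world y.

Emit:
arm_command(rows="0 0 0 0 0 0 -6.9; 0 0 0 0 0 0 -6.9; 0 0 0 0 0 0 -6.9; 0 0 0 0 0 0 0")

```text
time_s: 0.58
position: [0.1947, 0.5143, 0.2482]
tool_rot: [[-1.0, -0.004, -0.0], [-0.004, 1.0, -0.0], [0.0, -0.0, -1.0]]
ft_force: [0.6, -0.3, 0.8]
grip_width: 0.0858
```

Run:
```python
from h import *
a=snap("top")
for c,s in reds(a):
    if s[4]>200 and s[4]<900: print(np.round(ray("top",*c,.078),4))
to([.457,.402,.2],90)
```

```text
[0.4746 0.282  0.078 ]
[0.4573 0.4026 0.078 ]
0.63 [0.1946 0.5144 0.2482] [ 0.1 -0.1  0.3] yaw(y axis) 89.84 [-1.e-04 -2.e-04 -1.e+00] 0.0856
tool mm [-262.7 -111.6   48.2]
rz (tool) -0.16
```

Emit:
arm_command(rows="0 -33 -14 0 0 0 0; 0 -33 -14 0 0 0 0; 0 -33 -14 0 0 0 0; 0 -33 -14 0 0 0 0; 0 -33 -14 10 0 0 0")

```text
time_s: 1.05
position: [0.3615, 0.4438, 0.2399]
tool_rot: [[-1.0, 0.005, 0.003], [0.005, 1.0, 0.002], [-0.003, 0.002, -1.0]]
ft_force: [0.6, 0.8, 0.4]
grip_width: 0.0855
```

Emit:
arm_command(rows="0 -33 -14 10 0 0 0; 0 -33 -14 15 0 0 0; 0 -32 -14 13 0 0 0; 0 0 0 0 0 0 0; 0 0 0 0 0 0 0")

```text
time_s: 1.47
position: [0.4587, 0.4012, 0.1991]
tool_rot: [[-1.0, 0.007, -0.002], [0.007, 1.0, -0.001], [0.002, -0.001, -1.0]]
ft_force: [-0.3, 0.8, -0.2]
grip_width: 0.0854
```

Run:
```python
from h import *
to([.4575,.402,.038],90)
```

```text
1.47 [0.4587 0.4012 0.1991] [-0.3  0.8 -0.2] yaw(y axis) 89.61 [-0.002 -0.001 -1.   ] 0.0854
tool mm [  0.9   1.  161.1]
rz (tool) -0.39
```

Emit:
arm_command(rows="0 1 1 33 0 0 0; 0 0 0 33 0 0 0; 0 0 0 33 0 0 0; 0 0 0 32 0 0 0; 0 0 0 30 0 0 0", squeeze=40)

```text
time_s: 1.88
position: [0.4554, 0.4041, 0.0386]
tool_rot: [[-1.0, 0.002, 0.0], [0.002, 1.0, 0.001], [-0.0, 0.001, -1.0]]
ft_force: [-0.2, 1.1, -0.7]
grip_width: 0.0854
```

Emit:
arm_command(rows="0 0 0 0 0 0 0; 1 0 0 0 0 0 0; 1 0 0 0 0 0 0; 1 0 0 0 0 0 0; 1 0 0 0 0 0 0")

```text
time_s: 2.3
position: [0.4574, 0.4041, 0.0422]
tool_rot: [[-1.0, 0.001, 0.004], [0.001, 1.0, 0.003], [-0.004, 0.003, -1.0]]
ft_force: [-1.1, 0.6, 7.3]
grip_width: 0.0539
```

Emit:
arm_command(rows="1 0 0 0 0 0 0; 1 0 0 0 0 0 0; 1 0 0 0 0 0 0; 1 0 0 0 0 0 0; 1 0 0 0 0 0 0")

```text
time_s: 2.72
position: [0.4574, 0.4041, 0.0422]
tool_rot: [[-1.0, 0.001, 0.004], [0.001, 1.0, 0.003], [-0.004, 0.003, -1.0]]
ft_force: [-0.4, 0.7, 7.3]
grip_width: 0.054
```

Emit:
arm_command(rows="1 0 0 -15 0 0 0; 1 0 0 -30 0 0 0; 1 0 0 -35 0 0 0; 1 0 0 -40 0 0 0; 1 0 0 -40 0 0 0")

```text
time_s: 3.13
position: [0.4561, 0.4031, 0.2025]
tool_rot: [[-1.0, 0.001, 0.001], [0.001, 1.0, 0.001], [-0.001, 0.001, -1.0]]
ft_force: [0.7, 0.7, -0.3]
grip_width: 0.0534
```

Run:
```python
from h import *
to([.6335,.066,.2],89)
```

```text
3.13 [0.4561 0.4031 0.2025] [ 0.7  0.7 -0.3] yaw(y axis) 89.95 [ 1.1e-03  7.0e-04 -1.0e+00] 0.0534
tool mm [-177.7 -336.9    2.5]
rz (tool) 0.95
```

Emit:
arm_command(rows="1 -8 -15 0 0 0 0; 1 -15 -28 0 0 0 0; 1 -15 -28 0 0 0 0; 1 -15 -28 0 0 0 0; 1 -15 -28 0 0 0 0")

```text
time_s: 3.55
position: [0.5249, 0.275, 0.201]
tool_rot: [[-1.0, 0.0, 0.002], [0.0, 1.0, 0.001], [-0.002, 0.001, -1.0]]
ft_force: [0.8, 0.5, -2.0]
grip_width: 0.0538
```

Emit:
arm_command(rows="1 -15 -28 0 0 0 0; 1 -15 -28 0 0 0 0; 1 -15 -28 0 0 0 0; 1 -15 -28 0 0 0 0; 1 -15 -28 0 0 0 0")

```text
time_s: 3.97
position: [0.5999, 0.1348, 0.201]
tool_rot: [[-1.0, 0.001, 0.002], [0.001, 1.0, 0.0], [-0.002, 0.0, -1.0]]
ft_force: [0.1, 0.7, -0.4]
grip_width: 0.054
```

Emit:
arm_command(rows="1 -15 -28 0 0 0 0; 1 -12 -28 0 0 0 0; 1 -7 -14 0 0 0 0; 1 0 0 0 0 0 0; 1 0 0 0 0 0 0")

```text
time_s: 4.38
position: [0.6333, 0.0662, 0.2]
tool_rot: [[-1.0, 0.002, 0.001], [0.002, 1.0, 0.0], [-0.001, 0.0, -1.0]]
ft_force: [-0.2, 0.8, -2.3]
grip_width: 0.054
```

Run:
```python
from h import *
to([.6335,.066,.078],89)
a=snap("scene"); b=snap("top")
for c,s in reds(b):
    if 200<s[4]<1200: print(c,s[4],np.round(ray("top",*c,.078),4))
cv2.imwrite("pics/p4.png",np.vstack([cv2.resize(a[60:300,200:500],None,fx=2,fy=1.2)[:290],cv2.resize(b[80:230,200:450],(600,310))]))
```

```text
4.38 [0.6333 0.0662 0.2   ] [-0.2  0.8 -2.3] yaw(y axis) 89.9 [ 7.e-04  5.e-04 -1.e+00] 0.054
tool mm [-1.00e-01 -2.00e-01  1.22e+02]
rz (tool) 0.9
[199.73529412 222.98128342] 374 [0.4746 0.2817 0.078 ]
```

View pics/p4.png

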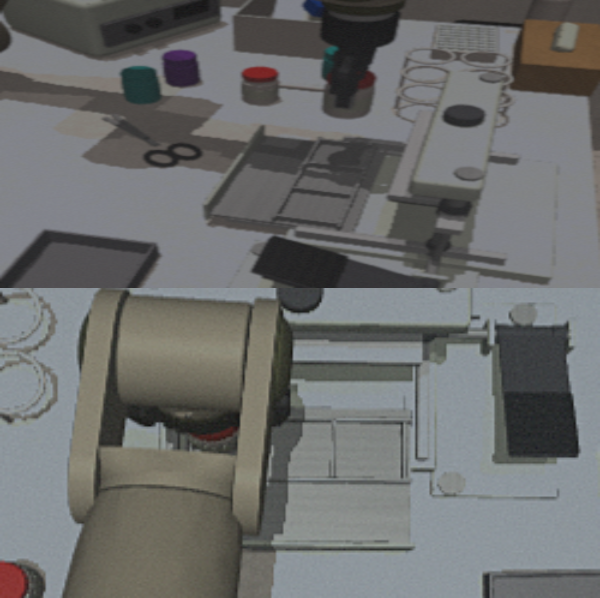

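Pot is hanging over nest1 and well centred. Descending.

Emit:
arm_command(rows="1 0 0 25 0 0 0.9; 1 0 0 25 0 0 0; 1 0 0 25 0 0 0; 1 0 0 20 0 0 0; 1 0 0 12 0 0 0")

```text
time_s: 4.9
position: [0.632, 0.0679, 0.0903]
tool_rot: [[-1.0, 0.014, -0.003], [0.014, 1.0, 0.0], [0.003, 0.0, -1.0]]
ft_force: [0.3, 0.2, -1.0]
grip_width: 0.054
```

Emit:
arm_command(rows="1 0 0 8 0 0 0; 1 0 0 5 0 0 0; 1 0 0 2 0 0 0; 1 0 0 0 0 0 0; 1 0 0 0 0 0 0")

```text
time_s: 5.32
position: [0.6338, 0.0664, 0.0783]
tool_rot: [[-1.0, 0.016, 0.002], [0.016, 1.0, -0.0], [-0.002, -0.0, -1.0]]
ft_force: [0.9, 0.1, -1.5]
grip_width: 0.0538
```

Emit:
arm_command(rows="0 0 0 0 0 0 0; 0 0 0 0 0 0 0; 0 0 0 0 0 0 0; 0 0 0 0 0 0 0; 0 0 0 -10 0 0 0")

```text
time_s: 5.73
position: [0.6326, 0.0661, 0.0861]
tool_rot: [[-1.0, 0.016, -0.003], [0.016, 1.0, 0.0], [0.003, 0.0, -1.0]]
ft_force: [-0.2, -0.8, -0.8]
grip_width: 0.0849
```

Emit:
arm_command(rows="0 0 0 -30 0 0 0; 0 0 0 -40 0 0 0; 0 0 0 -40 0 0 0; 0 15 28 0 0 0 0; 0 15 28 0 0 0 0")

```text
time_s: 6.15
position: [0.6053, 0.1222, 0.2008]
tool_rot: [[-1.0, 0.019, 0.006], [0.019, 1.0, 0.0], [-0.006, 0.0, -1.0]]
ft_force: [1.1, 0.3, -0.8]
grip_width: 0.085
```

Emit:
arm_command(rows="0 15 28 0 0 0 0; 0 15 28 0 0 0 0; 0 20 28 0 0 0 0; 0 20 28 0 0 0 0; 0 20 14 0 0 0 0")

```text
time_s: 6.57
position: [0.5151, 0.2525, 0.1982]
tool_rot: [[-1.0, 0.015, 0.001], [0.015, 1.0, 0.001], [-0.001, 0.001, -1.0]]
ft_force: [0.6, -0.6, -0.3]
grip_width: 0.085
```

Run:
```python
from h import *
b=snap("top")
for c,s in reds(b):
    if 200<s[4]<1200: print(c,s[4],np.round(ray("top",*c,.078),4),np.round(ray("top",*c,.113),4))
to([.4746,.282,.038],90)
```

```text
[291.9870801  152.52713178] 387 [0.6404 0.0688 0.078 ] [0.6333 0.0664 0.113 ]
6.62 [0.5119 0.254  0.1984] [-2.1  2.9  1.2] yaw(y axis) 89.3 [-0.0011  0.0012 -1.    ] 0.0854
tool mm [ 37.5  27.3 160.4]
rz (tool) -0.7
```

Emit:
arm_command(rows="0 20 14 0 0 0 0; 0 17 13 0 0 0 0; 0 0 0 10 0 0 0; 0 0 0 15 0 0 0; 0 0 0 0 0 0 0")

```text
time_s: 7.03
position: [0.4791, 0.2772, 0.1706]
tool_rot: [[-1.0, 0.016, -0.003], [0.016, 1.0, -0.001], [0.003, -0.001, -1.0]]
ft_force: [-0.2, -1.5, -1.0]
grip_width: 0.0854
```

Run:
```python
from h import *
for n in("scene","top"):
  for c,s in reds(snap(n)):
    if 40<s[4]<1200 and c[1]<240: print(n,c,s.tolist())
to([.4746,.282,.038],90)
```

```text
scene [371.175      167.64583333] [361, 161, 21, 16, 240]
top [291.98181818 152.57922078] [281, 142, 23, 22, 385]
top [203.44047619 228.44047619] [198, 224, 12, 10, 84]
7.13 [0.4802 0.2773 0.1725] [-0.2  0.7  1.2] yaw(y axis) 89.05 [-4.e-04 -2.e-04 -1.e+00] 0.0856
tool mm [  5.6   4.6 134.5]
rz (tool) -0.95
```

The visible part of the lid (right edge col 210, bottom row 234) matches its former place, so the pot hasn't moved.

Emit:
arm_command(rows="0 5.5 4.5 0 0 0 -1; 0 0 0 35 0 0 0; 0 0 0 35 0 0 0; 0 0 0 35 0 0 0; 0 0 0 29 0 0 0")

```text
time_s: 7.55
position: [0.4743, 0.2823, 0.0372]
tool_rot: [[-1.0, -0.002, 0.0], [-0.002, 1.0, 0.0], [-0.0, 0.0, -1.0]]
ft_force: [-0.6, 0.6, -0.3]
grip_width: 0.0852
```

Emit:
arm_command(rows="0 0 0 0 0 0 0; 1 0 0 0 0 0 0; 1 0 0 0 0 0 0; 1 0 0 0 0 0 0; 1 0 0 0 0 0 0")

```text
time_s: 7.97
position: [0.4756, 0.2827, 0.0409]
tool_rot: [[-1.0, -0.001, 0.005], [-0.001, 1.0, 0.001], [-0.005, 0.001, -1.0]]
ft_force: [-0.5, -0.5, 7.8]
grip_width: 0.054
```

Emit:
arm_command(rows="1 0 0 0 0 0 0; 1 0 0 0 0 0 0; 1 0 0 0 0 0 0; 1 0 0 -10 0 0 0; 1 0 0 -25 0 0 0")

```text
time_s: 8.38
position: [0.4733, 0.2819, 0.0729]
tool_rot: [[-1.0, -0.001, -0.004], [-0.001, 1.0, -0.001], [0.004, -0.001, -1.0]]
ft_force: [0.4, 0.3, -1.8]
grip_width: 0.0539
```

Emit:
arm_command(rows="1 0 0 -30 0 0 0; 1 0 0 -35 0 0 0; 1 0 0 -40 0 0 0; 1 0 0 -20 0 0 0; 1 0 0 0 0 0 0")

```text
time_s: 8.8
position: [0.4758, 0.2829, 0.2048]
tool_rot: [[-1.0, -0.002, 0.01], [-0.002, 1.0, 0.004], [-0.01, 0.003, -1.0]]
ft_force: [0.9, 0.1, -1.4]
grip_width: 0.0541
```

Run:
```python
from h import *
to([.631,-.078,.2],89)
```

```text
8.8 [0.4758 0.2829 0.2048] [ 0.9  0.1 -1.4] yaw(y axis) 90.09 [ 0.0104  0.0035 -0.9999] 0.0541
tool mm [-154.6 -361.1    5.2]
rz (tool) 1.09
```

Emit:
arm_command(rows="1 -6 -14 0 0 0 1; 1 -12 -28 0 0 0 0; 1 -12 -28 0 0 0 0; 1 -12 -28 0 0 0 0; 1 -12 -28 0 0 0 0")

```text
time_s: 9.22
position: [0.5264, 0.1542, 0.1984]
tool_rot: [[-1.0, 0.016, -0.001], [0.016, 1.0, -0.0], [0.001, -0.0, -1.0]]
ft_force: [-0.4, 0.7, -1.6]
grip_width: 0.054
```

Emit:
arm_command(rows="1 -12 -28 0 0 0 0; 1 -12 -28 0 0 0 0; 1 -12 -28 0 0 0 0; 1 -12 -28 0 0 0 0; 1 -12 -28 0 0 0 0")

```text
time_s: 9.63
position: [0.5842, 0.0132, 0.1984]
tool_rot: [[-1.0, 0.016, -0.001], [0.016, 1.0, 0.0], [0.001, 0.0, -1.0]]
ft_force: [0.8, 0.4, -1.3]
grip_width: 0.054
```

Emit:
arm_command(rows="1 -12 -28 0 0 0 0; 1 -12 -28 0 0 0 0; 1 -12 -28 0 0 0 0; 1 -4 -11 0 0 0 0; 1 0 0 0 0 0 0")

```text
time_s: 10.05
position: [0.6229, -0.0835, 0.1978]
tool_rot: [[-1.0, 0.019, -0.001], [0.019, 1.0, -0.0], [0.001, -0.0, -1.0]]
ft_force: [0.3, 0.2, -1.9]
grip_width: 0.0544
```

Run:
```python
from h import *
to([.631,-.078,.0765],89)
```

```text
10.05 [ 0.6229 -0.0835  0.1978] [ 0.3  0.2 -1.9] yaw(y axis) 88.9 [-7.e-04 -1.e-04 -1.e+00] 0.0544
tool mm [ -8.    5.7 121.3]
rz (tool) -0.1
```

Emit:
arm_command(rows="1 -8 5.5 0 0 0 0; 1 0 0 25 0 0 0; 1 0 0 30 0 0 0; 1 0 0 25 0 0 0; 1 0 0 18 0 0 0")

```text
time_s: 10.47
position: [0.63, -0.0731, 0.0982]
tool_rot: [[-1.0, 0.014, -0.003], [0.014, 1.0, 0.001], [0.003, 0.001, -1.0]]
ft_force: [-0.2, 0.1, -1.3]
grip_width: 0.054
```

Emit:
arm_command(rows="1 0 0 13 0 0 0; 1 0 0 7 0 0 0; 1 0 0 2 0 0 0; 1 0 0 0 0 0 0; 1 0 0 0 0 0 0")

```text
time_s: 10.88
position: [0.6314, -0.0752, 0.0794]
tool_rot: [[-1.0, 0.016, 0.002], [0.016, 1.0, -0.0], [-0.002, -0.0, -1.0]]
ft_force: [0.5, 0.4, -1.6]
grip_width: 0.054
```

Emit:
arm_command(rows="1 0 -2.5 0 0 0 0; 1 0 0 2 0 0 0; 1 0 0 0 0 0 0; 0 0 0 0 0 0 0; 0 0 0 0 0 0 0")

```text
time_s: 11.3
position: [0.631, -0.0783, 0.0766]
tool_rot: [[-1.0, 0.016, 0.001], [0.016, 1.0, -0.0], [-0.001, -0.0, -1.0]]
ft_force: [-0.3, 0.7, 0.2]
grip_width: 0.0763
```

Emit:
arm_command(rows="0 0 0 0 0 0 0; 0 0 0 0 0 0 0; 0 0 0 -10 0 0 0; 0 0 0 -30 0 0 0; 0 0 0 -40 0 0 0")

```text
time_s: 11.72
position: [0.6297, -0.0779, 0.1553]
tool_rot: [[-1.0, 0.016, -0.006], [0.016, 1.0, 0.002], [0.006, 0.002, -1.0]]
ft_force: [0.8, -0.1, 0.4]
grip_width: 0.0852
```

Emit:
arm_command(rows="0 0 0 -40 0 0 0; 0 30 0 0 0 0 0; 0 40 0 0 0 0 0; 1 40 0 0 0 0 0; 1 40 0 0 0 0 0")

```text
time_s: 12.13
position: [0.4791, -0.0755, 0.197]
tool_rot: [[-1.0, 0.016, 0.001], [0.016, 1.0, -0.001], [-0.001, -0.001, -1.0]]
ft_force: [1.1, -0.8, 0.7]
grip_width: 0.0639
```

Emit:
arm_command(rows="1 40 0 0 0 0 0; 1 20 0 0 0 0 0; 1 0 0 0 0 0 0; 1 0 0 0 0 0 0; 1 0 0 0 0 0 0")

```text
time_s: 12.55
position: [0.4218, -0.0751, 0.197]
tool_rot: [[-1.0, 0.016, 0.002], [0.016, 1.0, -0.001], [-0.002, -0.001, -1.0]]
ft_force: [-0.5, 0.0, 0.3]
grip_width: 0.0009
```

Run:
```python
from h import *
b=snap("top");a=snap("scene")
for c,s in reds(b):
    if 200<s[4]<1200: print(c,s[4],np.round(ray("top",*c,.113),4))
to([.47,-.0065,.045],89)
cv2.imwrite("pics/p5.png",cv2.convertScaleAbs(np.vstack([cv2.resize(a[80:280,240:500],(780,600))[:330],cv2.resize(b[110:230,230:450],(780,260))]),alpha=1.5))
```

```text
[292.02061856 152.53608247] 388 [0.6332 0.0663 0.113 ]
[355.25520833 154.0234375 ] 384 [ 0.6297 -0.0779  0.113 ]
12.65 [ 0.4219 -0.075   0.1965] [-1.5  0.5 -0.1] yaw(y axis) 89.09 [ 7.e-04 -2.e-04 -1.e+00] -0.0003
tool mm [-46.9  69.3 151.5]
rz (tool) 0.09
```

View pics/p5.png

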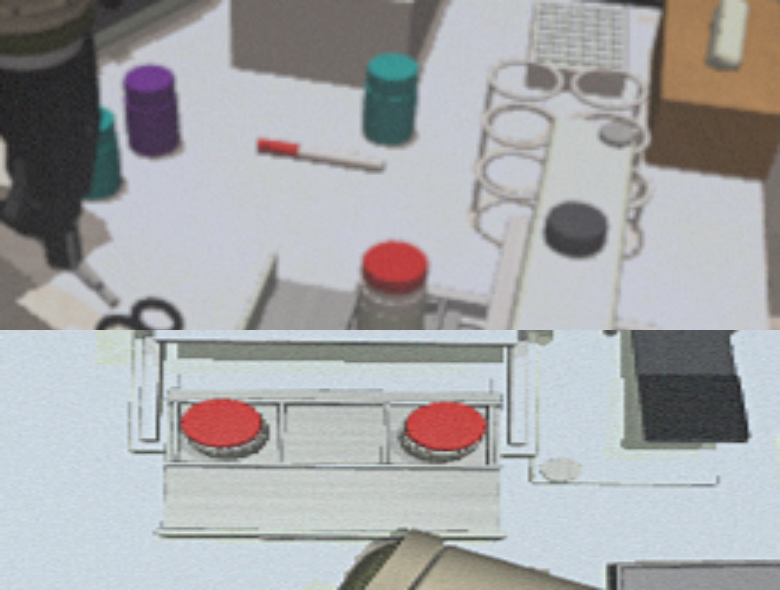

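Both pots stand in nests 1 and 3, nothing left at the old places. Moving the shut fingers in front of the tray panel.

Emit:
arm_command(rows="1 -12 17 0 0 0 0; 1 -12 17 0 0 0 0; 1 -12 17 20 0 0 0; 1 -10 18 30 0 0 0; 1 0 0 30 0 0 0")

```text
time_s: 13.07
position: [0.4703, -0.0044, 0.1154]
tool_rot: [[-1.0, 0.014, 0.003], [0.014, 1.0, -0.0], [-0.003, -0.0, -1.0]]
ft_force: [0.3, 0.6, -1.3]
grip_width: -0.0001
```

Emit:
arm_command(rows="1 0 0 30 0 0 0; 1 0 0 25 0 0 0; 1 0 0 16 0 0 0; 1 0 0 0 0 0 0; 1 0 0 0 0 0 0")

```text
time_s: 13.48
position: [0.4684, -0.0064, 0.0449]
tool_rot: [[-1.0, 0.016, -0.001], [0.016, 1.0, 0.0], [0.001, 0.0, -1.0]]
ft_force: [0.2, -0.1, 0.5]
grip_width: 0.0001
```

Emit:
arm_command(rows="1 -6 0 0 0 0 0; 1 -6 0 0 0 0 0; 1 -6 0 0 0 0 0; 1 -5 0 0 0 0 0; 1 -5 0 0 0 0 0")

```text
time_s: 13.9
position: [0.4969, -0.0071, 0.0458]
tool_rot: [[-1.0, 0.016, 0.001], [0.016, 1.0, -0.0], [-0.001, -0.0, -1.0]]
ft_force: [-0.1, -0.5, -0.3]
grip_width: 0.0002
```

Emit:
arm_command(rows="1 -5 0 0 0 0 0; 1 -5 0 0 0 0 0; 1 -5 0 0 0 0 0; 1 -5 0 0 0 0 0; 1 -5 0 0 0 0 0")

```text
time_s: 14.32
position: [0.5211, -0.0074, 0.0453]
tool_rot: [[-1.0, 0.016, -0.001], [0.016, 1.0, 0.0], [0.001, 0.0, -1.0]]
ft_force: [-2.8, -1.0, 2.5]
grip_width: 0.0001
```

Emit:
arm_command(rows="1 -6 0 0 0 0 0; 1 -6 0 0 0 0 0; 1 -6 0 0 0 0 0; 1 -6 0 0 0 0 0; 1 -6 0 0 0 0 0")

```text
time_s: 14.73
position: [0.5515, -0.008, 0.0453]
tool_rot: [[-1.0, 0.016, -0.0], [0.016, 1.0, -0.0], [0.0, -0.0, -1.0]]
ft_force: [-3.7, -0.9, 1.6]
grip_width: 0.0
```

Emit:
arm_command(rows="1 -6 0 0 0 0 0; 1 -6 0 0 0 0 0; 1 -6 0 0 0 0 0; 1 -6 0 0 0 0 0; 1 -6 0 0 0 0 0")

```text
time_s: 15.15
position: [0.5814, -0.0086, 0.0453]
tool_rot: [[-1.0, 0.016, -0.0], [0.016, 1.0, -0.0], [0.0, -0.0, -1.0]]
ft_force: [-5.6, -2.3, 2.4]
grip_width: 0.0003
```

Emit:
arm_command(rows="1 -5 0 0 0 0 0; 1 -5 0 0 0 0 0; 1 -5 0 0 0 0 0; 1 -5 0 0 0 0 0; 1 -5 0 0 0 0 0")

```text
time_s: 15.57
position: [0.6063, -0.009, 0.0453]
tool_rot: [[-1.0, 0.016, -0.0], [0.016, 1.0, -0.0], [0.0, -0.0, -1.0]]
ft_force: [-4.8, -2.8, 2.3]
grip_width: 0.0
```

Emit:
arm_command(rows="1 -4 0 0 0 0 0; 1 -4 0 0 0 0 0; 1 -4 0 0 0 0 0; 1 -4 0 0 0 0 0")

```text
time_s: 15.9
position: [0.6222, -0.0093, 0.0453]
tool_rot: [[-1.0, 0.016, -0.001], [0.016, 1.0, -0.0], [0.001, -0.0, -1.0]]
ft_force: [-5.7, -4.3, 1.7]
grip_width: 0.0002
```

Emit:
arm_command(rows="1 -3 0 0 0 0 0; 1 -3 0 0 0 0 0")

```text
time_s: 16.07
position: [0.6283, -0.0094, 0.0453]
tool_rot: [[-1.0, 0.016, -0.0], [0.016, 1.0, -0.0], [0.0, -0.0, -1.0]]
ft_force: [-5.0, -2.1, 2.3]
grip_width: 0.0001
```

Emit:
arm_command(rows="1 -3 0 0 0 0 0; 1 -2 0 0 0 0 0")

```text
time_s: 16.23
position: [0.6332, -0.0095, 0.0453]
tool_rot: [[-1.0, 0.016, -0.001], [0.016, 1.0, -0.0], [0.001, -0.0, -1.0]]
ft_force: [-4.8, -3.0, 3.0]
grip_width: -0.0
```

Emit:
arm_command(rows="1 -2 0 0 0 0 0; 1 -2 0 0 0 0 0")

```text
time_s: 16.4
position: [0.6342, -0.0095, 0.0452]
tool_rot: [[-1.0, 0.016, -0.009], [0.016, 1.0, -0.0], [0.009, -0.0, -1.0]]
ft_force: [-28.0, -5.0, 16.9]
grip_width: 0.0002
```

Emit:
arm_command(rows="1 -2 0 0 0 0 0; 1 -2 0 0 0 0 0")

```text
time_s: 16.57
position: [0.6346, -0.0094, 0.0452]
tool_rot: [[-1.0, 0.016, -0.018], [0.016, 1.0, 0.0], [0.018, -0.0, -1.0]]
ft_force: [-47.2, -6.0, 27.0]
grip_width: 0.0003
```

Emit:
arm_command(rows="1 -1 0 0 0 0 0; 1 -1 0 0 0 0 0")

```text
time_s: 16.73
position: [0.6347, -0.0094, 0.0452]
tool_rot: [[-1.0, 0.015, -0.023], [0.015, 1.0, 0.0], [0.023, -0.0, -1.0]]
ft_force: [-52.6, -6.5, 30.4]
grip_width: 0.0
```

Hard stop reached; backing off.

Emit:
arm_command(rows="1 4 0 0 0 0 0; 1 5 0 0 0 0 0; 1 6 0 0 0 0 0; 1 8 0 0 0 0 0; 1 10 0 0 0 0 0")

```text
time_s: 17.15
position: [0.6108, -0.0087, 0.0454]
tool_rot: [[-1.0, 0.016, 0.003], [0.016, 1.0, 0.0], [-0.003, 0.0, -1.0]]
ft_force: [-0.6, -0.4, -0.1]
grip_width: -0.0001
```

Emit:
arm_command(rows="1 15 0 0 0 0 0; 1 20 0 0 0 0 0; 1 20 0 -20 0 0 0; 1 20 0 -30 0 0 0; 1 10 0 -30 0 0 0")

```text
time_s: 17.57
position: [0.5235, -0.007, 0.1257]
tool_rot: [[-1.0, 0.016, -0.001], [0.016, 1.0, 0.001], [0.001, 0.001, -1.0]]
ft_force: [-0.1, 0.7, -0.3]
grip_width: 0.0001
```

Emit:
arm_command(rows="1 0 -20 -30 0 0 0; 1 0 -25 -20 0 0 0; 1 0 -25 0 0 0 0; 1 0 -25 0 0 0 0; 1 0 -25 0 0 0 0")

```text
time_s: 17.98
position: [0.5239, -0.1286, 0.1761]
tool_rot: [[-1.0, 0.016, 0.003], [0.016, 1.0, -0.001], [-0.003, -0.001, -1.0]]
ft_force: [-0.3, 0.4, -0.1]
grip_width: 0.0001
```

Run:
```python
from h import *
b=snap("top");a=snap("scene")
for c,s in reds(b):
    if 60<s[4]<1200: print(c,s[4])
to([.652,-.241,.16],89)
cv2.imwrite("pics/p6.png",cv2.convertScaleAbs(np.vstack([cv2.resize(a[120:330,250:500],(560,470))[60:410],cv2.resize(b[80:230,230:470],(560,240))]),alpha=1.5))
```

```text
[182.96296296 226.87654321] 81
18.08 [ 0.524  -0.1304  0.1755] [-0.2  1.1 -0.6] yaw(y axis) 88.88 [ 0.0027 -0.0011 -1.    ] -0.0002
tool mm [-130.1 -108.    16. ]
rz (tool) -0.12
```

View pics/p6.png

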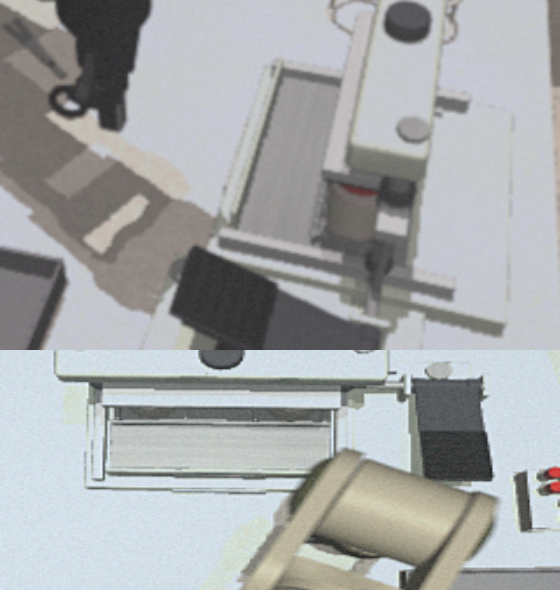

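Tray is latched and stays, pots under the platen. Now the pedal.

Emit:
arm_command(rows="1 -22 -18 0 0 0 0; 1 -22 -18 0 0 0 0; 1 -22 -18 0 0 0 0; 1 -22 -18 0 0 0 0; 1 -22 -18 0 0 0 0")

```text
time_s: 18.5
position: [0.6333, -0.2191, 0.1754]
tool_rot: [[-1.0, 0.015, 0.002], [0.015, 1.0, 0.0], [-0.002, 0.0, -1.0]]
ft_force: [0.4, 0.2, 0.3]
grip_width: -0.0
```

Emit:
arm_command(rows="1 -20 -18 8 0 0 0; 1 0 0 15 0 0 0; 1 0 0 15 0 0 0; 1 0 0 8 0 0 0; 1 0 0 0 0 0 0")

```text
time_s: 18.92
position: [0.6511, -0.2364, 0.1272]
tool_rot: [[-1.0, 0.016, -0.003], [0.016, 1.0, 0.002], [0.003, 0.002, -1.0]]
ft_force: [0.1, 0.1, 0.1]
grip_width: -0.0
```

Run:
```python
from h import *
to([.652,-.241,.120],89)
```

```text
18.92 [ 0.6511 -0.2364  0.1272] [0.1 0.1 0.1] yaw(y axis) 89.11 [-0.0025  0.0021 -1.    ] -0.0
tool mm [-1.  -4.6  7.2]
rz (tool) 0.11
```

Emit:
arm_command(rows="1 0 -4 4 0 0 0; 1 0 0 4 0 0 0; 1 2 0 5 0 0 0; 1 2.2 0 5 0 0 0; 1 2 0 5 0 0 0")

```text
time_s: 19.33
position: [0.6455, -0.2418, 0.1069]
tool_rot: [[-1.0, 0.016, 0.003], [0.016, 1.0, -0.001], [-0.003, -0.001, -1.0]]
ft_force: [4.6, -0.4, 3.8]
grip_width: -0.0001
```

Emit:
arm_command(rows="1 1.8 0 5 0 0 0; 1 1.5 0 5 0 0 0; 1 1.2 0 5 0 0 0; 1 1 0 5 0 0 0; 1 0.5 0 4 0 0 0")

```text
time_s: 19.75
position: [0.6394, -0.2415, 0.0827]
tool_rot: [[-1.0, 0.016, 0.002], [0.016, 1.0, -0.001], [-0.002, -0.001, -1.0]]
ft_force: [2.1, -0.7, 7.2]
grip_width: -0.0002
```

Emit:
arm_command(rows="1 0 0 2 0 0 0; 1 0 0 2 0 0 0; 1 0 0 2 0 0 0")

```text
time_s: 20.0
position: [0.6388, -0.2415, 0.0771]
tool_rot: [[-1.0, 0.016, 0.0], [0.016, 1.0, -0.001], [-0.0, -0.001, -1.0]]
ft_force: [-3.9, 1.4, 22.1]
grip_width: 0.0
```

Emit:
arm_command(rows="1 0 0 2 0 0 0; 1 0 0 2 0 0 0; 1 0 0 2 0 0 0")

```text
time_s: 20.25
position: [0.6389, -0.2416, 0.0768]
tool_rot: [[-1.0, 0.016, 0.003], [0.016, 1.0, -0.003], [-0.003, -0.003, -1.0]]
ft_force: [-18.9, 7.9, 57.0]
grip_width: -0.0004
```

Firm stop at 0.0768 (expected ~0.078). Letting the pedal up.

Emit:
arm_command(rows="1 0 0 -5 0 0 0; 1 0 0 -8 0 0 0; 1 -1 0 -8 0 0 0; 1 -2 0 -8 0 0 0; 1 -2 0 -8 0 0 0")

```text
time_s: 20.67
position: [0.6438, -0.2413, 0.1074]
tool_rot: [[-1.0, 0.016, -0.001], [0.016, 1.0, 0.001], [0.001, 0.001, -1.0]]
ft_force: [2.1, -0.7, 0.6]
grip_width: 0.0002
```

Emit:
arm_command(rows="1 -2 0 -8 0 0 0; 1 -2 0 -10 0 0 0; 1 0 0 -20 0 0 0; 1 0 0 -30 0 0 0; 1 20 0 -30 0 0 0")

```text
time_s: 21.08
position: [0.629, -0.2407, 0.205]
tool_rot: [[-1.0, 0.015, -0.002], [0.015, 1.0, 0.002], [0.002, 0.002, -1.0]]
ft_force: [1.2, 0.5, 0.9]
grip_width: 0.0003
```

Emit:
arm_command(rows="1 33 25 0 0 0 0; 1 33 25 0 0 0 0; 1 33 25 0 0 0 0; 1 33 25 0 0 0 0; 1 16 25 0 0 0 0")

```text
time_s: 21.5
position: [0.4786, -0.1122, 0.2054]
tool_rot: [[-1.0, 0.017, -0.003], [0.017, 1.0, 0.001], [0.003, 0.001, -1.0]]
ft_force: [1.0, -0.4, 0.9]
grip_width: 0.0001
```

Emit:
arm_command(rows="1 0 35 0 0 0 0; 1 0 35 0 0 0 0; 1 0 35 0 0 0 0; 1 0 5 0 0 0 0; 1 0 0 0 0 0 0")

```text
time_s: 21.92
position: [0.4835, -0.0021, 0.2056]
tool_rot: [[-1.0, 0.013, -0.001], [0.013, 1.0, 0.0], [0.001, 0.0, -1.0]]
ft_force: [0.4, 0.1, -0.5]
grip_width: -0.0004
```

Run:
```python
from h import *
b=snap("top");a=snap("scene")
to([.55,-.0075,.045],89)
cv2.imwrite("pics/p7.png",cv2.convertScaleAbs(np.vstack([cv2.resize(a[120:330,250:500],(560,470))[60:410],cv2.resize(b[80:230,230:470],(560,240))]),alpha=1.5))
```

```text
22.02 [ 0.4839 -0.0042  0.2054] [0.5 0.3 1. ] yaw(y axis) 89.09 [-5.e-04 -3.e-04 -1.e+00] 0.0002
tool mm [-66.2  -2.2 160.3]
rz (tool) 0.09
```

View pics/p7.png

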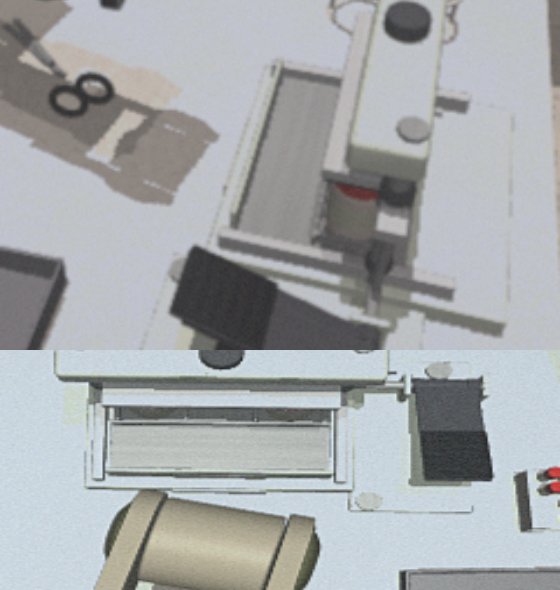

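Pedal is back up, tray still latched, lid (scene crop) now sits lower. Push again to release.

Emit:
arm_command(rows="1 -20 0 20 0 0 0; 1 -23 -2 35 0 0 0; 1 -23 0 35 0 0 0; 1 0 0 35 0 0 0; 1 0 0 25 0 0 0")

```text
time_s: 22.43
position: [0.5495, -0.0085, 0.0524]
tool_rot: [[-1.0, 0.018, -0.003], [0.018, 1.0, 0.0], [0.003, 0.0, -1.0]]
ft_force: [0.4, 0.3, 0.0]
grip_width: -0.0003
```

Emit:
arm_command(rows="1 0 0 10 0 0 0; 1 -15 0 0 0 0 0; 1 -15 0 0 0 0 0; 1 -15 0 0 0 0 0; 1 -8 0 0 0 0 0")

```text
time_s: 22.85
position: [0.6043, -0.0092, 0.0467]
tool_rot: [[-1.0, 0.018, 0.002], [0.018, 1.0, -0.001], [-0.002, -0.001, -1.0]]
ft_force: [0.7, -0.1, 0.5]
grip_width: -0.0001
```

Emit:
arm_command(rows="1 -5 0 0 0 0 0; 1 -4 0 0 0 0 0; 1 -4 0 0 0 0 0; 1 -4 0 0 0 0 0")

```text
time_s: 23.18
position: [0.6194, -0.0082, 0.0459]
tool_rot: [[-1.0, 0.016, -0.0], [0.016, 1.0, -0.0], [0.0, -0.0, -1.0]]
ft_force: [0.1, -0.2, 0.3]
grip_width: -0.0002
```

Emit:
arm_command(rows="1 -3 0 0 0 0 0; 1 -3 0 0 0 0 0; 1 -3 0 0 0 0 0; 1 -3 0 0 0 0 0; 1 -3 0 0 0 0 0")

```text
time_s: 23.6
position: [0.6339, -0.0083, 0.0458]
tool_rot: [[-1.0, 0.016, -0.002], [0.016, 1.0, -0.0], [0.002, -0.0, -1.0]]
ft_force: [-6.7, -2.1, 4.3]
grip_width: 0.0002
```

Emit:
arm_command(rows="1 -2 0 0 0 0 0; 1 -2 0 0 0 0 0; 1 -1 0 0 0 0 0")

```text
time_s: 23.85
position: [0.6343, -0.0082, 0.0457]
tool_rot: [[-1.0, 0.016, -0.014], [0.016, 1.0, 0.0], [0.014, -0.0, -1.0]]
ft_force: [-33.6, -2.8, 20.7]
grip_width: -0.0002
```

Emit:
arm_command(rows="1 -2 0 0 0 0 0; 1 0 0 0 0 0 0; 1 8 0 0 0 0 0; 1 15 0 0 0 0 0; 1 25 0 0 0 0 0")

```text
time_s: 24.27
position: [0.5944, -0.0078, 0.0458]
tool_rot: [[-1.0, 0.016, 0.003], [0.016, 1.0, -0.0], [-0.003, -0.0, -1.0]]
ft_force: [0.5, -0.4, 0.2]
grip_width: -0.0001
```

Emit:
arm_command(rows="1 30 0 0 0 0 0; 1 35 0 0 0 0 0; 1 35 0 -10 0 0 0; 0 20 0 -30 0 0 0; 0 0 0 -40 0 0 0")

```text
time_s: 24.68
position: [0.4685, -0.0047, 0.1244]
tool_rot: [[-1.0, 0.017, -0.009], [0.017, 1.0, 0.002], [0.009, 0.002, -1.0]]
ft_force: [1.1, -0.1, -0.5]
grip_width: 0.0232
```

Emit:
arm_command(rows="0 0 -25 -40 0 0 0; 0 0 -25 -30 0 0 0; 0 0 -25 0 0 0 0; 0 0 0 0 0 0 0; 0 0 0 0 0 0 0")

```text
time_s: 25.1
position: [0.4725, -0.0785, 0.1913]
tool_rot: [[-1.0, 0.018, 0.001], [0.018, 1.0, -0.0], [-0.001, -0.0, -1.0]]
ft_force: [-0.5, 0.4, 0.6]
grip_width: 0.0831
```

Emit:
arm_command(rows="0 0 0 0 0 0 0; 0 0 0 0 0 0 0; 0 0 0 0 0 0 0; 0 0 0 0 0 0 0; 0 0 0 0 0 0 0")

```text
time_s: 25.52
position: [0.4724, -0.0772, 0.1909]
tool_rot: [[-1.0, 0.015, -0.0], [0.015, 1.0, 0.0], [0.0, 0.0, -1.0]]
ft_force: [0.2, -0.2, -0.9]
grip_width: 0.0856
```

Emit:
arm_command(rows="0 0 0 0 0 0 0; 0 0 0 0 0 0 0; 0 0 0 0 0 0 0; 0 0 0 0 0 0 0; 0 0 0 0 0 0 0")

```text
time_s: 25.93
position: [0.4724, -0.0777, 0.1911]
tool_rot: [[-1.0, 0.016, -0.0], [0.016, 1.0, -0.0], [0.0, -0.0, -1.0]]
ft_force: [-0.0, -0.3, -0.2]
grip_width: 0.085
```

Emit:
arm_command(rows="0 0 0 0 0 0 0; 0 0 0 0 0 0 0; 0 0 0 0 0 0 0; 0 0 0 0 0 0 0; 0 0 0 0 0 0 0")

```text
time_s: 26.35
position: [0.4724, -0.0777, 0.191]
tool_rot: [[-1.0, 0.016, -0.0], [0.016, 1.0, 0.0], [0.0, 0.0, -1.0]]
ft_force: [0.4, -0.3, -0.5]
grip_width: 0.0854
```

Emit:
arm_command(rows="0 0 0 0 0 0 0; 0 0 0 0 0 0 0; 0 0 0 0 0 0 0; 0 0 0 0 0 0 0; 0 0 0 0 0 0 0")

```text
time_s: 26.77
position: [0.4724, -0.0777, 0.1911]
tool_rot: [[-1.0, 0.016, 0.0], [0.016, 1.0, 0.0], [-0.0, 0.0, -1.0]]
ft_force: [-0.4, -0.0, -0.2]
grip_width: 0.0856
```

Emit:
arm_command(rows="0 0 0 0 0 0 0; 0 0 0 0 0 0 0; 0 0 0 0 0 0 0; 0 0 0 0 0 0 0; 0 0 0 0 0 0 0")

```text
time_s: 27.18
position: [0.4724, -0.0777, 0.191]
tool_rot: [[-1.0, 0.016, -0.0], [0.016, 1.0, 0.0], [0.0, 0.0, -1.0]]
ft_force: [0.0, -0.7, -0.8]
grip_width: 0.0851
```

Run:
```python
from h import *
b=snap("top");a=snap("scene")
for c,s in reds(b):
    if 200<s[4]<1200: print(c,s[4],np.round(ray("top",*c,.107),4))
to([.631,-.078,.2],89)
cv2.imwrite("pics/p8.png",cv2.convertScaleAbs(np.vstack([cv2.resize(a[150:280,290:450],(560,455))[:400],cv2.resize(b[110:210,260:440],(360,200)).repeat(1,0) if 0 else cv2.resize(b[110:210,250:470],(560,200))]),alpha=1.5))
```

```text
[292.16883117 153.14805195] 385 [0.633  0.0664 0.107 ]
[355.18134715 154.60362694] 386 [ 0.6295 -0.0781  0.107 ]
27.28 [ 0.4724 -0.0777  0.1911] [-0.3  0.8  0.3] yaw(y axis) 89.07 [ 0. -0. -1.] 0.0857
tool mm [-158.6    2.3   -8.9]
rz (tool) 0.07
```

View pics/p8.png

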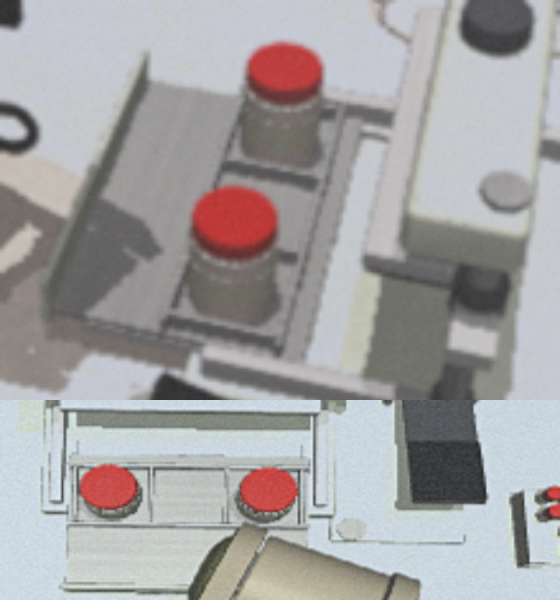

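Tray is out, both pots stand in it; lid images shifted 0.6 px, exactly matching 6 mm lower (same xy at z=0.107). Fetching the nest3 pot.

Emit:
arm_command(rows="0 -30 0 0 0 0 0; 0 -35 0 0 0 0 0; 0 -35 0 0 0 0 0; 0 -35 0 0 0 0 0; 0 -23 0 0 0 0 0")

```text
time_s: 27.7
position: [0.6328, -0.0802, 0.1906]
tool_rot: [[-1.0, 0.016, 0.001], [0.016, 1.0, -0.0], [-0.001, -0.0, -1.0]]
ft_force: [0.4, 0.9, 0.4]
grip_width: 0.0855
```

Emit:
arm_command(rows="0 0 0 15 0 0 0; 0 0 0 30 0 0 0; 0 0 0 30 0 0 0; 0 0 0 25 0 0 0; 0 0 0 16 0 0 0")

```text
time_s: 28.12
position: [0.6293, -0.0799, 0.072]
tool_rot: [[-1.0, 0.016, -0.004], [0.016, 1.0, 0.001], [0.004, 0.001, -1.0]]
ft_force: [0.3, 0.9, 0.2]
grip_width: 0.0855
```

Emit:
arm_command(rows="0 0 0 0 0 0 0; 1 0 0 0 0 0 0; 1 0 0 0 0 0 0; 1 0 0 0 0 0 0; 1 0 0 0 0 0 0")

```text
time_s: 28.53
position: [0.6312, -0.0805, 0.077]
tool_rot: [[-1.0, 0.016, 0.003], [0.016, 1.0, -0.001], [-0.003, -0.001, -1.0]]
ft_force: [-1.1, 0.0, 5.0]
grip_width: 0.0545
```

Emit:
arm_command(rows="1 0 0 0 0 0 0; 1 0 0 0 0 0 0; 1 0 0 0 0 0 0; 1 0 0 -10 0 0 0; 1 0 0 -20 0 0 0")

```text
time_s: 28.95
position: [0.6292, -0.08, 0.104]
tool_rot: [[-1.0, 0.016, -0.004], [0.016, 1.0, 0.001], [0.004, 0.001, -1.0]]
ft_force: [0.7, -0.4, -1.4]
grip_width: 0.0542
```

Emit:
arm_command(rows="1 0 0 -30 0 0 0; 1 0 0 -35 0 0 0; 1 0 0 -30 0 0 0; 1 0 0 0 0 0 0")

```text
time_s: 29.28
position: [0.6321, -0.0807, 0.2077]
tool_rot: [[-1.0, 0.016, 0.011], [0.016, 1.0, -0.004], [-0.011, -0.004, -1.0]]
ft_force: [0.4, -0.4, -0.9]
grip_width: 0.0539
```

Run:
```python
from h import *
to([.427,-.368,.2],91)
```

```text
29.28 [ 0.6321 -0.0807  0.2077] [ 0.4 -0.4 -0.9] yaw(y axis) 89.08 [ 0.0113 -0.0038 -0.9999] 0.0539
tool mm [ 200.6 -290.5    6.5]
rz (tool) -1.92
```

Emit:
arm_command(rows="1 10 -14 0 0 0 0; 1 18 -26 0 0 0 0; 1 18 -26 0 0 0 0; 1 18 -26 0 0 0 0; 1 18 -26 0 0 0 0")

```text
time_s: 29.7
position: [0.5452, -0.1977, 0.2003]
tool_rot: [[-1.0, 0.016, -0.0], [0.016, 1.0, -0.0], [0.0, -0.0, -1.0]]
ft_force: [0.3, -0.2, -1.0]
grip_width: 0.0542
```

Emit:
arm_command(rows="1 18 -26 0 0 0 0; 1 18 -26 0 0 0 0; 1 18 -26 0 0 0 0; 1 18 -26 0 0 0 0; 1 18 -26 0 0 0 0")

```text
time_s: 30.12
position: [0.4531, -0.3264, 0.2004]
tool_rot: [[-1.0, 0.016, -0.0], [0.016, 1.0, -0.0], [0.0, -0.0, -1.0]]
ft_force: [0.2, 0.7, -2.1]
grip_width: 0.0541
```

Emit:
arm_command(rows="1 18 -26 0 0 0 0; 1 10 -16 0 0 0 0; 1 0 0 0 0 0 -2; 1 0 0 0 0 0 0; 1 0 0 0 0 0 0")

```text
time_s: 30.53
position: [0.4255, -0.3668, 0.2002]
tool_rot: [[-1.0, -0.018, -0.0], [-0.018, 1.0, 0.0], [0.0, 0.0, -1.0]]
ft_force: [0.3, 0.1, -1.2]
grip_width: 0.0539
```

Run:
```python
from h import *
b=snap("top");a=snap("scene")
to([.427,-.368,.048],91)
print([np.round(proj("scene",np.array([.427,y,.004])),0) for y in(-.368,-.272)])
cv2.imwrite("pics/p9.png",cv2.convertScaleAbs(np.vstack([cv2.resize(a[180:400,140:400],(600,500)) [:400],cv2.resize(b[190:290,330:530],(400,200)).repeat(1,0) if 0 else cv2.resize(b[200:290,370:530],(600,200))]),alpha=1.5))
```

```text
30.63 [ 0.4259 -0.3664  0.2002] [ 0.4  1.2 -1.4] yaw(y axis) 91.08 [-0.e+00  1.e-04 -1.e+00] 0.0538
tool mm [ -1.   -1.7 152.2]
rz (tool) 0.08
[array([217., 335.]), array([238., 292.])]
```

View pics/p9.png

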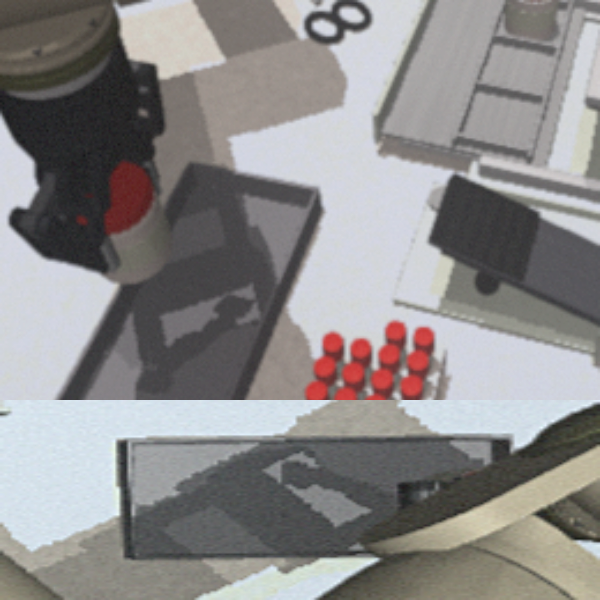

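Pot hangs over the box, box corners agree with the earlier estimate. Lowering.

Emit:
arm_command(rows="1 0 -2 25 0 0 0; 1 0 0 35 0 0 0; 1 0 0 35 0 0 0; 1 0 0 30 0 0 0; 1 0 0 15 0 0 0")

```text
time_s: 31.05
position: [0.4252, -0.3671, 0.0567]
tool_rot: [[-1.0, -0.019, -0.003], [-0.019, 1.0, 0.004], [0.003, 0.004, -1.0]]
ft_force: [-0.7, 0.1, -1.5]
grip_width: 0.054
```

Emit:
arm_command(rows="1 0 0 9 0 0 0; 1 0 0 4 0 0 0; 1 0 0 0 0 0 0; 1 0 0 0 0 0 0; 1 0 0 0 0 0 0")

```text
time_s: 31.47
position: [0.4262, -0.3694, 0.0483]
tool_rot: [[-1.0, -0.019, 0.001], [-0.019, 1.0, -0.002], [-0.001, -0.002, -1.0]]
ft_force: [0.2, -0.0, -1.6]
grip_width: 0.0538
```

Emit:
arm_command(rows="1 0 0 2 0 0 0; 1 0 0 0 0 0 0; 0 0 0 0 0 0 0; 0 0 0 0 0 0 0; 0 0 0 0 0 0 0")

```text
time_s: 31.88
position: [0.4257, -0.369, 0.0451]
tool_rot: [[-1.0, -0.019, 0.0], [-0.019, 1.0, -0.0], [-0.0, -0.0, -1.0]]
ft_force: [0.2, -1.4, 0.6]
grip_width: 0.0849
```

Emit:
arm_command(rows="0 0 0 0 0 0 0; 0 0 0 -10 0 0 0; 0 0 0 -30 0 0 0; 0 0 0 -40 0 0 0; 0 0 0 -40 0 0 0")

```text
time_s: 32.3
position: [0.4253, -0.3685, 0.1668]
tool_rot: [[-1.0, -0.019, -0.001], [-0.019, 1.0, 0.001], [0.001, 0.001, -1.0]]
ft_force: [0.6, -0.1, 1.4]
grip_width: 0.0851
```

Emit:
arm_command(rows="0 0 0 -30 0 0 0; 0 0 0 0 0 0 2; 0 0 0 0 0 0 0; 0 0 0 0 0 0 0")

```text
time_s: 32.63
position: [0.4255, -0.3687, 0.1951]
tool_rot: [[-1.0, 0.015, -0.0], [0.015, 1.0, 0.0], [0.0, 0.0, -1.0]]
ft_force: [-0.7, 0.5, -0.2]
grip_width: 0.0855
```

Run:
```python
from h import *
for c,s in reds(snap("top")):
    if 100<s[4]<1200: print(c,s[4],np.round(ray("top",*c,.107),4),np.round(ray("top",*c,.076),4))
to([.633,.0664,.2],89)
```

```text
[292.18897638 153.10498688] 381 [0.6331 0.0663 0.107 ] [0.6394 0.0685 0.076 ]
32.68 [ 0.4254 -0.3686  0.1944] [ 1.  -0.3 -0.4] yaw(y axis) 89.12 [-0.0011  0.0014 -1.    ] 0.0855
tool mm [-200.9  438.1   -5.2]
rz (tool) 0.12
```

Emit:
arm_command(rows="0 -10 21 0 0 0 0; 0 -15 33 0 0 0 0; 0 -15 33 0 0 0 0; 0 -15 33 0 0 0 0; 0 -15 33 0 0 0 0")

```text
time_s: 33.1
position: [0.4982, -0.2154, 0.1939]
tool_rot: [[-1.0, 0.016, -0.002], [0.016, 1.0, 0.002], [0.002, 0.002, -1.0]]
ft_force: [0.6, -0.4, -0.5]
grip_width: 0.0853
```

Emit:
arm_command(rows="0 -15 33 0 0 0 0; 0 -15 33 0 0 0 0; 0 -15 33 0 0 0 0; 0 -15 33 0 0 0 0; 0 -15 33 0 0 0 0")

```text
time_s: 33.52
position: [0.5759, -0.0515, 0.1939]
tool_rot: [[-1.0, 0.015, -0.003], [0.015, 1.0, 0.001], [0.003, 0.001, -1.0]]
ft_force: [0.2, -0.8, -0.1]
grip_width: 0.0852
```

Emit:
arm_command(rows="0 -15 33 0 0 0 0; 0 -15 33 0 0 0 0; 0 -15 33 0 0 0 0; 0 -10 21 0 0 0 0; 0 0 0 0 0 0 0")

```text
time_s: 33.93
position: [0.6334, 0.0699, 0.1932]
tool_rot: [[-1.0, 0.011, -0.002], [0.011, 1.0, 0.001], [0.002, 0.001, -1.0]]
ft_force: [0.2, -0.4, -0.7]
grip_width: 0.0856
```

Run:
```python
from h import *
for n in("top","scene"):
  for c,s in reds(snap(n)):
    if 100<s[4]<1200: print(n,c,s.tolist(),np.round(ray(n,*c,.076),4),np.round(ray(n,*c,.107),4))
to([.633,.0664,.073],89)
```

```text
top [290.11278195 153.98496241] [282, 147, 16, 13, 133] [0.6373 0.0734 0.076 ] [0.6311 0.0711 0.107 ]
top [480.43007916 244.04221636] [470, 233, 22, 23, 379] [ 0.4254 -0.3684  0.076 ] [ 0.425  -0.3584  0.107 ]
scene [207.88307692 318.62615385] [193, 305, 30, 29, 650] [ 0.4268 -0.3734  0.076 ] [ 0.4411 -0.387   0.107 ]
scene [302.8308977  356.07098121] [291, 322, 25, 69, 479] [ 0.6089 -0.3935  0.076 ] [ 0.6144 -0.4062  0.107 ]
scene [320.46190476 340.01904762] [314, 324, 14, 31, 210] [ 0.6294 -0.3596  0.076 ] [ 0.6339 -0.3738  0.107 ]
scene [276.32564103 354.62051282] [265, 327, 23, 56, 390] [ 0.566  -0.4026  0.076 ] [ 0.5736 -0.4148  0.107 ]
scene [288.80722892 357.72048193] [278, 329, 23, 59, 415] [ 0.5876 -0.4021  0.076 ] [ 0.5941 -0.4143  0.107 ]
scene [310.55172414 379.83333333] [305, 368, 12, 24, 174] [ 0.632  -0.4265  0.076 ] [ 0.6364 -0.4375  0.107 ]
34.03 [0.6324 0.0663 0.1936] [-0.3 -0.4 -1.7] yaw(y axis) 89.19 [-0.0028 -0.     -1.    ] 0.0855
tool mm [-9.000e-01  1.000e-01  1.206e+02]
rz (tool) 0.19
```

First pot stands in the box at (0.425,−0.368), upright. Gripping the second.

Emit:
arm_command(rows="0 0 0 20 0 0 0; 0 0 0 30 0 0 0; 0 0 0 30 0 0 0; 0 0 0 25 0 0 0; 0 0 0 15 0 0 0")

```text
time_s: 34.45
position: [0.6309, 0.0643, 0.0717]
tool_rot: [[-1.0, 0.018, -0.005], [0.018, 1.0, 0.0], [0.005, 0.0, -1.0]]
ft_force: [0.8, -0.1, 0.9]
grip_width: 0.0852
```

Emit:
arm_command(rows="0 0 0 0 0 0 0; 1 0 0 0 0 0 0; 1 0 0 0 0 0 0; 1 0 0 0 0 0 0; 1 0 0 0 0 0 0")

```text
time_s: 34.87
position: [0.6336, 0.0653, 0.0769]
tool_rot: [[-1.0, 0.016, 0.003], [0.016, 1.0, -0.001], [-0.003, -0.001, -1.0]]
ft_force: [-0.3, -1.7, 4.6]
grip_width: 0.0541
```

Emit:
arm_command(rows="1 0 0 0 0 0 0; 1 0 0 0 0 0 0; 1 0 0 0 0 0 0; 1 0 0 -10 0 0 0; 1 0 0 -20 0 0 0")

```text
time_s: 35.28
position: [0.6315, 0.0658, 0.1039]
tool_rot: [[-1.0, 0.016, -0.005], [0.016, 1.0, 0.001], [0.005, 0.0, -1.0]]
ft_force: [-0.8, 0.3, -1.1]
grip_width: 0.0542
```

Emit:
arm_command(rows="1 0 0 -30 0 0 0; 1 0 0 -35 0 0 0; 1 0 0 -30 0 0 0; 1 0 0 0 0 0 0; 1 0 0 0 0 0 0")

```text
time_s: 35.7
position: [0.633, 0.0658, 0.2022]
tool_rot: [[-1.0, 0.016, 0.004], [0.016, 1.0, -0.0], [-0.004, -0.0, -1.0]]
ft_force: [0.1, -0.5, -1.9]
grip_width: 0.0539
```

Run:
```python
from h import *
to([.427,-.271,.2],91)
```

```text
35.7 [0.633  0.0658 0.2022] [ 0.1 -0.5 -1.9] yaw(y axis) 89.08 [ 3.7e-03 -2.0e-04 -1.0e+00] 0.0539
tool mm [ 200.6 -340.1    1.5]
rz (tool) -1.92
```

Emit:
arm_command(rows="1 8 -13 0 0 0 0; 1 16 -27 0 0 0 0; 1 16 -27 0 0 0 0; 1 16 -27 0 0 0 0; 1 16 -27 0 0 0 0")

```text
time_s: 36.12
position: [0.5572, -0.0548, 0.1987]
tool_rot: [[-1.0, 0.016, -0.003], [0.016, 1.0, 0.001], [0.003, 0.001, -1.0]]
ft_force: [1.0, -0.7, -1.6]
grip_width: 0.0539
```

Emit:
arm_command(rows="1 16 -27 0 0 0 0; 1 16 -27 0 0 0 0; 1 16 -27 0 0 0 0; 1 16 -27 0 0 0 0; 1 16 -27 0 0 0 0")

```text
time_s: 36.53
position: [0.475, -0.1884, 0.1989]
tool_rot: [[-1.0, 0.016, -0.002], [0.016, 1.0, 0.002], [0.002, 0.002, -1.0]]
ft_force: [0.4, -0.4, -1.6]
grip_width: 0.0541
```

Emit:
arm_command(rows="1 16 -27 0 0 0 0; 1 16 -27 0 0 0 0; 1 16 -27 0 0 0 0; 1 0 -3 0 0 0 -2; 1 0 0 0 0 0 0")

```text
time_s: 36.95
position: [0.4261, -0.272, 0.1989]
tool_rot: [[-1.0, -0.017, -0.002], [-0.017, 1.0, 0.002], [0.002, 0.002, -1.0]]
ft_force: [0.2, 0.6, -1.1]
grip_width: 0.0538
```

Run:
```python
from h import *
for n in("top","scene"):
  for c,s in reds(snap(n)):
    if 100<s[4]<1200: print(n,c,s.tolist(),np.round(ray(n,*c,.076),4))
to([.427,-.271,.0465],91)
```

```text
scene [223.68093385 221.40856031] [217, 209, 15, 26, 257] [ 0.3526 -0.1547  0.076 ]
scene [207.92705167 318.66717325] [193, 305, 31, 29, 658] [ 0.4269 -0.3734  0.076 ]
scene [302.82474227 356.05360825] [291, 322, 25, 69, 485] [ 0.6089 -0.3935  0.076 ]
scene [320.5255814  339.73953488] [314, 324, 14, 31, 215] [ 0.6294 -0.3591  0.076 ]
scene [276.49875312 354.36658354] [265, 327, 23, 55, 401] [ 0.5662 -0.4021  0.076 ]
scene [288.78873239 357.63849765] [278, 329, 23, 58, 426] [ 0.5875 -0.402   0.076 ]
scene [310.40350877 379.91812865] [305, 369, 12, 24, 171] [ 0.6318 -0.4266  0.076 ]
37.05 [ 0.427  -0.2704  0.1993] [ 0.9  0.2 -2. ] yaw(y axis) 91.01 [-0.0013  0.0018 -1.    ] 0.0537
tool mm [ -0.2  -0.9 152.8]
rz (tool) 0.01
```

Emit:
arm_command(rows="1 0 -1 25 0 0 0; 1 0 0 35 0 0 0; 1 0 0 35 0 0 0; 1 0 0 30 0 0 0; 1 0 0 15 0 0 0")

```text
time_s: 37.47
position: [0.4265, -0.2695, 0.0566]
tool_rot: [[-1.0, -0.02, -0.004], [-0.02, 1.0, 0.004], [0.004, 0.004, -1.0]]
ft_force: [0.1, 0.5, -1.0]
grip_width: 0.0539
```

Emit:
arm_command(rows="1 0 0 8 0 0 0; 1 0 0 4 0 0 0; 1 0 0 0 0 0 0; 1 0 0 0 0 0 0; 1 0 0 0 0 0 0")

```text
time_s: 37.88
position: [0.4278, -0.2722, 0.0491]
tool_rot: [[-1.0, -0.019, 0.002], [-0.019, 1.0, -0.002], [-0.001, -0.002, -1.0]]
ft_force: [0.1, 0.2, -2.2]
grip_width: 0.0538
```

Emit:
arm_command(rows="1 0 0 3 0 0 0; 1 0 0 0 0 0 0; 0 0 0 0 0 0 0; 0 0 0 0 0 0 0; 0 0 0 0 0 0 0")

```text
time_s: 38.3
position: [0.4273, -0.2721, 0.0452]
tool_rot: [[-1.0, -0.019, 0.0], [-0.019, 1.0, -0.0], [-0.0, -0.0, -1.0]]
ft_force: [-0.5, -0.5, 0.4]
grip_width: 0.0852
```

Emit:
arm_command(rows="0 0 0 0 0 0 0; 0 0 0 -10 0 0 0; 0 0 0 -30 0 0 0; 0 0 0 -40 0 0 0; 0 0 0 -40 0 0 0")

```text
time_s: 38.72
position: [0.4268, -0.2716, 0.1661]
tool_rot: [[-1.0, -0.019, -0.002], [-0.019, 1.0, 0.002], [0.002, 0.002, -1.0]]
ft_force: [1.0, -0.7, 0.2]
grip_width: 0.0853
```

Emit:
arm_command(rows="0 0 0 -30 0 0 0; 0 0 35 0 0 0 0; 0 0 40 0 0 0 0; 0 0 40 0 0 0 0; 0 0 40 0 0 0 0")

```text
time_s: 39.13
position: [0.4238, -0.1155, 0.1951]
tool_rot: [[-1.0, -0.018, 0.0], [-0.018, 1.0, 0.0], [-0.0, 0.0, -1.0]]
ft_force: [1.1, -0.8, 1.3]
grip_width: 0.0854
```

Emit:
arm_command(rows="0 0 40 0 0 0 0; 0 0 40 0 0 0 0; 0 0 40 0 0 0 0; 0 0 0 0 0 0 0; 0 0 0 0 0 0 0")

```text
time_s: 39.55
position: [0.4219, 0.0046, 0.1952]
tool_rot: [[-1.0, -0.023, 0.0], [-0.023, 1.0, -0.0], [-0.0, -0.0, -1.0]]
ft_force: [0.4, -0.3, -0.3]
grip_width: 0.0852
```

Run:
```python
from h import *
st(); b=snap("top");a=snap("scene")
for n,im in(("top",b),("scene",a)):
  for c,s in reds(im):
    if 100<s[4]<1200 and c[0]<500: print(n,c,s[4],np.round(ray(n,*c,.076),4))
cv2.imwrite("pics/p10.png",cv2.convertScaleAbs(np.vstack([cv2.resize(a[120:400,140:500],(600,467)) [:400],cv2.resize(b[100:290,240:540],(600,200)) if 0 else cv2.resize(b[200:290,370:530],(600,200))]),alpha=1.5))
```

```text
39.55 [0.4219 0.0046 0.1952] [ 0.4 -0.3 -0.3] yaw(y axis) 91.31 [ 3.e-04 -1.e-04 -1.e+00] 0.0852
top [438.44473684 242.68421053] 380 [ 0.4286 -0.2713  0.076 ]
top [480.43116883 244.1012987 ] 385 [ 0.4252 -0.3684  0.076 ]
scene [232.78207739 274.39511202] 491 [ 0.4301 -0.2763  0.076 ]
scene [207.87384615 318.57846154] 650 [ 0.4267 -0.3733  0.076 ]
scene [302.82916667 355.96875   ] 480 [ 0.6089 -0.3934  0.076 ]
scene [320.38967136 339.94835681] 213 [ 0.6293 -0.3595  0.076 ]
scene [276.34090909 354.70454545] 396 [ 0.5661 -0.4027  0.076 ]
scene [288.7815534  357.60194175] 412 [ 0.5875 -0.402   0.076 ]
scene [310.53409091 380.01136364] 176 [ 0.6321 -0.4267  0.076 ]
```

View pics/p10.png

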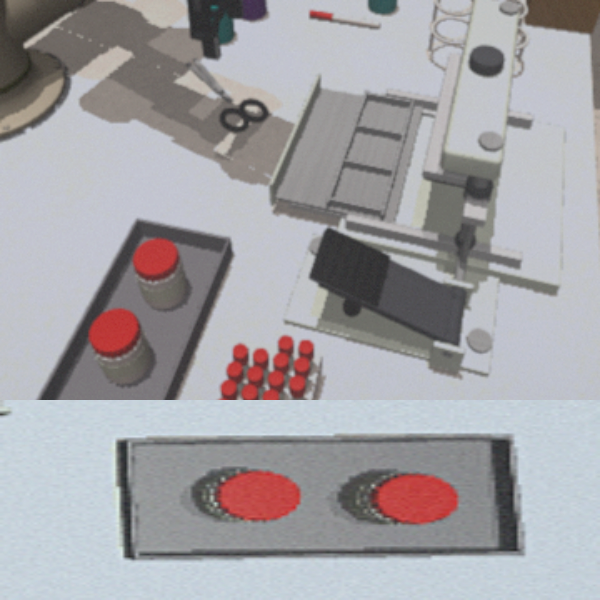

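Both closed pots stand upright in the box; the tray is out and empty, the pedal is up, and the rack hasn't moved. The top view shows no other red-lidded pot. Handing in.

```bash
python3 -c "
from rig import env; env.close_job()"
```

```text
the job is handed in; nothing more can be done
```

The job is done and handed in at about 40 s of robot time. There were two red-lidded pots. I stood them in nests 1 and 3, latched the tray, pressed the pedal to its stop and let it up. I then pushed the tray again so it sprang out, and moved both pots to the grey box.

What the last checks showed:
- **Tray:** it met the hard stop on both pushes, at about 53 N the first time. It stayed latched while I pressed and released the pedal, then came fully out after the second push.
- **Pedal:** it met a firm stop at about 57 N and came back up.
- **Lids:** their image in the top view moved 0.6 px between before and after, which matches the 6 mm of travel. I did not take a separate close-up of the neck band.
- **Pots:** both stand upright in the box at about (0.429, −0.271) and (0.425, −0.368). The scene camera puts them about 5 mm farther right, but it reads red lids a few mm off throughout.
- **The rest:** no red-lidded pot is left on the desk, the rack of tubes was not touched, and the robot is clear of everything.

No check failed.

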